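# Stopper the open flask and jog its purge lever

## Task

Take the narrow rubber stopper, the one that fits, and set it in the neck of the open flask on the purge station until its head sits flat on the rim, and let go of it. Only then tilt the spring-centred lever in the middle of the station fully over towards that same flask, hold it over for about two seconds, and let it spring back upright. Never tilt the lever towards the other flask, and leave the wide stopper, beaker, jar and bottle where they are.

Things in the scene. Friction and masses are not known exactly. Their poses are not given: they have to be found in the camera images.
- stopper_head (a point): centre of the head of the narrow black rubber stopper to use (about 35 g). The head is a plain cylinder 44 mm across and 24 mm tall (12 mm above and below this point); under it is a tapered plug 25 mm long, 26 mm across at the head and 20 mm at its foot, 37 mm below this point. It starts upright, its head resting on the rim of a stand.
- stand_rim (a point): rim centre, 40 mm above the table, of the fixed stand that the narrow stopper starts in: an aluminium tube 37 mm outside on a foot disc 73 mm across and 8 mm thick. There are two such stands in front of the station, one left and one right; which holds the narrow stopper varies.
- flask_mouth (a point): centre of the mouth, at rim height, of the open flask: amber glass, conical, 140 mm tall, base 84 mm across, straight neck 45 mm long, 37 mm outside and 30 mm bore. It is fixed on one end of the purge station (rim 190 mm above the table). With the stopper fully home stopper_head lies 12 mm above this point.
- closed_top (a point): top centre of the stopper in the other flask at the station's other end, the same kind of flask already closed by the same kind of stopper. Its neck axis is 260 mm from the open one's; which flask stands on the lever's left and which on its right varies.
- lever_pivot (a point): pivot of the lever, fixed mid-station, 80 mm above the table, on a 70 mm square housing. Its x axis points away from the robot, its y axis along the station (the flasks stand at +130 and -130 mm on it), z up. The station is a low white plinth, 130 by 380 mm and 50 mm high, fixed to the table, turned by up to 0.2 rad.
- lever_knob (a point): centre of the lever's black cylindrical knob, 20 mm across, 28 mm tall along the lever, 58 mm from the pivot, topping a 10 mm steel stem that stands straight up at rest (knob top 152 mm above the table)
- lever (a joint): lever tilt in rad about the pivot's x axis: 0 upright, positive when it leans to the +y side of lever_pivot, stops at -0.45 and +0.45. A damped spring of 0.5 N m/rad recentres it when let go: about 4 N at the knob at the stop. It counts as tilted over beyond 0.3 and as upright within 0.07.
- wide_head (a point): bystander: centre of the head of the wide rubber stopper, 62 mm across, too big for the flask, in the other stand (tube 55 mm outside, foot 91 mm across)
- beaker_center (a point): bystander: small glass beaker, 52 mm across and 55 mm tall, between the stands; point half-way up
- jar_center (a point): bystander: glass jar, 60 mm across and 75 mm tall, left of the station; point half-way up
- bottle_center (a point): bystander: white bottle, 68 mm across and 150 mm tall, right of the station; point half-way up
Things that resemble listed ones, but are neither listed nor needed, are in the scene too. What is shaped like the part that bears stopper_head but orange or yellow is not meant.

How it is judged:
By the outcome, as a careful person would: the job done as asked, in the order asked, and still so for the second after the job is handed in, with the robot touching nothing.
It also fails if it takes over 64 s, if anything falls off the work surface, if the arm or the gripper's body presses on something with over 40 N, if the wrist force passes 120 N, or if a joint passes its speed limit or range.

## Robot

A 7-joint arm with a two-finger parallel gripper is mounted at the origin on the work surface. World frame = base frame: x ahead of the robot, y to its left, z up, the work surface at z = 0. Lengths are in mm, angles in rad, forces in N, time in s.
With the tool pointing down it reaches from about 400 to 900 mm from the base axis. Payload 5.6 kg.
Tool frame: the origin (TCP) lies at the very end of the fingers, on their centre line; the grasp point (between the pads) lies 19 mm behind it; z points along the fingers, y is the line along which they close (so a half turn about z gives the same grasp; the last joint's range is limited). The gripper opens to 92 mm and grips with 3 to 60 N. Pads are 20 mm wide; open, the fingers measure 128 mm over their backs; the gripper's body (75 mm by 189 mm) begins 69 mm behind the grasp point.
Start: joints at [-0.043, 0.468, -0.012, 1.603, 0.006, 1.071, -0.056], TCP at [650.007, -0.044, 214.592] pointing down, gripper open.
Joint ranges: [-2.53, 2.53], [-0.31, 2.02], [-1.57, 1.55], [0.28, 2.44], [-1.29, 4.43], [0.15, 1.84], [-2.92, 2.92]. Speed limits (rad/s): [2.57, 2.57, 3.14, 3.14, 3.14, 3.14, 3.14].

## Interface

Orientations are given as a unit quaternion [w, x, y, z].
In Python, from rig import env gives the robot as it stands.
- The arm moves only by the shell command python3 -m creep 'ROWS'. ROWS is JSON, a list that holds one entry, the list of rows, each a list of 7 numbers: the shift along the tool's x, y, z in m, then the turn, a rotation vector about the tool's x, y, z in degrees, then the closure in counts, from 0 (fully open) to 255 (shut). In form: [[[tx, ty, tz, ax, ay, az, fingers], ...]]. A call has 1 to 12 rows; each row is the pose to reach, as a shift and turn from the pose commanded when the call began, along the tool's axes at that moment; what a row does not reach only later rows make up. A row lasts 1/12 s, in which the tool goes at most 41.7 mm and 7.16 degrees, less where a joint would pass 70% of its speed; a pose out of reach is approached as far as the arm can. A call with a gripper value outside its range is refused whole. The fingers move at their own pace and stop on an object; the grip force is fixed at half the most. Time passes only in rows, so rows that repeat a pose let the fingers close. It gives the time, the measured TCP pose, the force, the opening and the grip force at its end, in the units of the state.
- env.get_state(): the state, without advancing time (a new reading comes with each control period).
- env.snapshot(name): name is "scene" or "side" or "wrist"; returns the picture (384x512x3 uint8, red, green, blue); there is no depth.
- env.camera_model(name): a dict with "K" (3x3 intrinsics, pixels), "R" (3x3) and "t" (3): a world point X has camera coordinates R X + t. Camera axes: x right, y down, z forward; pixel columns grow to the right and rows downward; lengths in mm; the calibration is good to about 2 mm. A picture is of the moment at which its call begins: read the wrist's pose just before it. camera_model takes no time and is no camera call; for the wrist camera it gives the pose at the moment of the call.
- env.close_job(): hands the job in; it is judged then, once.
Trained networks look in the newest picture that a camera, given by its name, has taken for a name from the list of things; names that differ only in an ending like _2 or _b are one class to them, and where a whole thing is asked for, a point or a joint stands for the part that bears it (a point fixed in the world has none). Each returns a list of dicts, best first, with "score" (0 to 1); they miss things now and then, are a little off and sometimes report something else, mostly with a low value. They report only what shows in the picture. A call takes as long as a camera call. They do not tell look-alikes from the thing itself.
- env.look_for(label, camera): "box" ([centre column, centre row, width, height] in pixels, round what is visible of it).
- env.spot_point(label, camera): "point" ([row, column] in pixels: a listed point, or the origin of a listed thing).
The state is a dict: "time_s": time; "q": joint angles; "joint_velocities": joint speeds; "effort": joint torques, N m; "tool_pos": TCP position; "tool_rot": TCP orientation; "wrist_force": force on the tool from outside, world axes, zero at the start; "moment": the same for the moment, N m; "opening": finger opening in mm; "gripper_force": force on a finger pad.
Only numpy, scipy, OpenCV 4.12 (cv2) and the standard library are available. Lean on these libraries where they do the work, as an engineer would, in place of code of your own. Each camera call takes 0.05 s, during which the arm holds its last target. There are 200 camera calls.

## Working session

There is one attempt and no reset: what is moved stays moved. The work goes in short steps, Python scripts to look and compute and a shell command to move; the robot and the scene stay as the last step left them, time stands still between calls to the robot, and variables do not carry over. Pictures are saved under pics/ and viewed, at most 10 in all, crops included, and the job is handed in when it is done.

```bash
ls; mkdir -p pics; cat > h.py <<'E'
import numpy as np, cv2
from rig import env
L=["stopper_head","stand_rim","flask_mouth","closed_top","lever_pivot","lever_knob","wide_head","beaker_center","jar_center","bottle_center"]
def snap(n,f):
    m=env.camera_model(n); im=env.snapshot(n); cv2.imwrite("pics/"+f,im[:,:,::-1]); return im,m
def ray(m,rc):
    K,R,t=(np.array(m[k],float) for k in("K","R","t"))
    d=R.T@np.linalg.inv(K)@np.array([rc[1],rc[0],1.]); return -R.T@t,d/np.linalg.norm(d)
def tri(rs):
    A=sum(np.eye(3)-np.outer(d,d) for c,d in rs); b=sum((np.eye(3)-np.outer(d,d))@c for c,d in rs)
    X=np.linalg.solve(A,b); return X,[float(np.linalg.norm((np.eye(3)-np.outer(d,d))@(X-c))) for c,d in rs]
def atz(r,z): c,d=r; return c+d*(z-c[2])/d[2]
def proj(m,X):
    p=np.array(m["K"])@(np.array(m["R"])@X+np.array(m["t"])); return p[:2]/p[2]
E
python3 - <<'E'
from h import *
np.set_printoptions(precision=1,suppress=True)
s=env.get_state(); print(s["time_s"],s["tool_pos"],s["tool_rot"],s["opening"])
ims=[]
for n in("scene","side","wrist"):
    im,m=snap(n,n+"0.png"); ims.append(im)
    print(n,"cam at",-np.array(m["R"]).T@m["t"])
    for l in L:
        r=env.spot_point(l,n)
        print(l,[(np.round(x["point"]).tolist(),round(x["score"],2)) for x in r[:3]])
E
```

```text
pics
0.0 [649.4  -0.1 213.6] [-0.   0.7  0.7 -0. ] 92.03881361786749
scene cam at [1211.6 -819.6  927.3]
stopper_head [([168.0, 298.0], 0.56), ([190.0, 271.0], 0.49), ([190.0, 305.0], 0.44)]
stand_rim [([176.0, 284.0], 0.53)]
flask_mouth [([227.0, 235.0], 0.87)]
closed_top [([188.0, 302.0], 0.65)]
lever_pivot [([242.0, 270.0], 0.86)]
lever_knob [([223.0, 267.0], 0.54)]
wide_head [([248.0, 162.0], 0.82)]
beaker_center [([318.0, 193.0], 0.67), ([209.0, 236.0], 0.59)]
jar_center [([188.0, 351.0], 0.83)]
bottle_center [([316.0, 194.0], 0.92), ([239.0, 269.0], 0.63)]
side cam at [456.1 846.9 855.1]
stopper_head [([339.0, 307.0], 0.86), ([308.0, 258.0], 0.62), ([301.0, 298.0], 0.61)]
stand_rim [([300.0, 298.0], 0.7)]
flask_mouth [([152.0, 229.0], 0.69)]
closed_top [([194.0, 203.0], 0.69)]
lever_pivot [([199.0, 224.0], 0.7)]
lever_knob [([182.0, 226.0], 0.69)]
wide_head [([166.0, 298.0], 0.62)]
beaker_center [([233.0, 296.0], 0.61)]
jar_center [([349.0, 192.0], 0.83), ([167.0, 295.0], 0.28)]
bottle_center [([142.0, 223.0], 0.6)]
wrist cam at [650.3  80.5 385.2]
stopper_head []
stand_rim []
flask_mouth []
closed_top []
lever_pivot [([233.0, 218.0], 0.77)]
lever_knob [([257.0, 214.0], 0.84)]
wide_head []
beaker_center [([148.0, 36.0], 0.93)]
jar_center [([233.0, 222.0], 0.62)]
bottle_center []
```

```bash
python3 - <<'E'
import cv2,numpy as np
a=cv2.imread("pics/scene0.png")[130:350,130:380];b=cv2.imread("pics/side0.png")[120:380,150:350]
a=cv2.resize(a,(450,396),interpolation=3)
b=cv2.resize(b,(350,455),interpolation=3)
c=np.zeros((455,800,3),np.uint8);c[:396,:450]=a;c[:,450:]=b
cv2.imwrite("pics/c0.png",c)
E
```

```text
(no output)
```

View pics/c0.png

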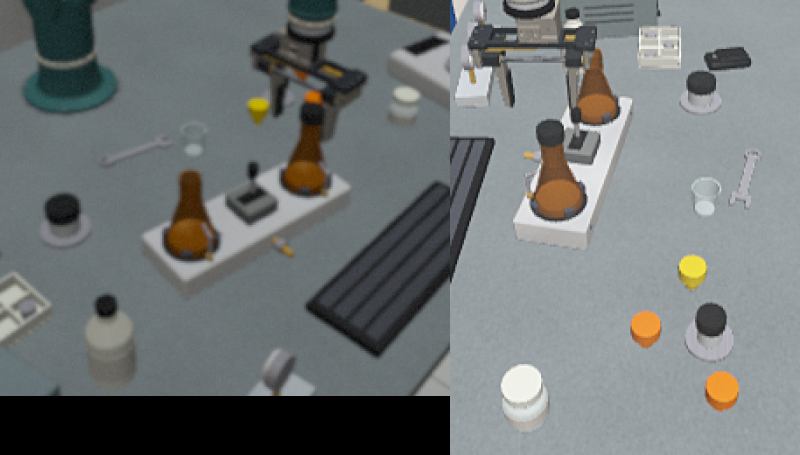

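The picture shows these things (full-picture col,row):
- **Black stopper candidates:** one at side (299,302) in the left stand, one at side (293,168) in the right stand. The right one also shows at scene (164,245) and is larger on a bigger foot, so it is the wide one.
- **Look-alikes:** orange and yellow plugs at side (262,308), (305,343) and (288,275). They are the wrong colour.
- **Chosen stopper:** the black one at side (299,302). The gripper hides it in the scene view.
- **Open flask:** the right one, mouth at scene (235,227) and side (231,151). The left flask has a black stopper.

Next I measure these positions.

```bash
python3 - <<'E'
from h import *
np.set_printoptions(precision=1,suppress=True)
a=env.camera_model("scene");b=env.camera_model("side")
P={"flask":((227,235),(152,229)),"closed":((188,302),(194,203)),"pivot":((242,270),(199,224)),"knob":((223,267),(182,226)),"wide":((248,162),(166,298))}
for k,(u,v) in P.items(): print(k,*tri([ray(a,u),ray(b,v)]))
print("stopper z52",atz(ray(b,(301,298)),52)," orange",atz(ray(b,(308,260)),20),atz(ray(b,(339,307)),20),"yellow",atz(ray(b,(275,288)),20), "beaker",atz(ray(b,(233,296)),27))
m=env.camera_model("wrist");print("knob wrist",ray(m,(257,214)), atz(ray(m,(257,214)),138))
print(np.array(m["R"]))
E
```

```text
flask [ 587.7 -194.8  186.5] [6.485752561644901, 6.485752561644846]
closed [631.4  60.8 214.6] [8.52689906401085, 8.526899064011037]
pivot [609.5 -77.2  73.8] [4.803198573683558, 4.803198573683781]
knob [597.1 -78.6 143.6] [3.2112726057660557, 3.211272605765997]
wide [ 356.7 -307.1   45.4] [7.00057945993349, 7.000579459933498]
stopper z52 [380.5 288.9  52. ]  orange [476.7 291.   20. ] [361.1 373.2  20. ] yellow [401.3 182.   20. ] beaker [372.3  23.   27. ]
knob wrist (array([650.3,  80.5, 385.2]), array([-0.1, -0.5, -0.9])) [608.8 -65.3 138. ]
[[ 1.   0.   0. ]
 [ 0.  -1.   0.3]
 [ 0.  -0.3 -1. ]]
```

```bash
python3 -m creep '[[[0,0,-0.04,0,0,0,0],[0,0,-0.08,0,0,0,0],[0.02,-0.03,-0.08,0,0,0,0],[0.05,-0.06,-0.08,0,0,0,0],[0.08,-0.09,-0.08,0,0,0,0],[0.11,-0.12,-0.08,0,0,0,0],[0.14,-0.15,-0.08,0,0,0,0],[0.17,-0.18,-0.07,0,0,0,0],[0.2,-0.21,-0.06,0,0,0,0],[0.23,-0.24,-0.05,0,0,0,60],[0.25,-0.26,-0.04,0,0,0,60],[0.25,-0.26,-0.04,0,0,0,60]]]'
python3 - <<'E'
from h import *
np.set_printoptions(precision=1,suppress=True)
im,m=snap("wrist","wrist1.png"); print(env.get_state()["tool_pos"],env.get_state()["opening"],env.get_state()["wrist_force"])
for l in("stopper_head","stand_rim"):
    for x in env.spot_point(l,"wrist"): print(l,x["point"],x["score"],atz(ray(m,x["point"]),52))
for x in env.look_for("stopper_head","wrist"): print(x)
_,a=snap("scene","scene1.png");b=env.camera_model("side")
rb=ray(b,(301,298))
for x in env.spot_point("stopper_head","scene"): print("scene",x["point"],x["score"],atz(ray(a,x["point"]),52),*tri([ray(a,x["point"]),rb]))
E
```

```text
time_s: 2.65
tool_pos: [383.7, 254.5, 253.2]
tool_rot: [-0.001, 0.703, 0.711, -0.001]
wrist_force: [0.3, -0.8, 0.1]
opening: 74.1
gripper_force: 0.0
[386.9 252.3 254. ] 71.38927942567584 [ 0.3 -0.2 -0.2]
stopper_head [138.6, 252.1] 0.89 [377.3 289.1  52. ]
stopper_head [129.7, 323.8] 0.89 [469.5 301.6  52. ]
stopper_head [52.3, 240.5] 0.59 [362.7 391.8  52. ]
stopper_head [202.0, 268.6] 0.56 [400.7 202.   52. ]
stand_rim [134.6, 253.1] 0.65 [378.5 294.3  52. ]
{'box': [325.9, 130.8, 31.9, 32.7], 'score': 0.81}
{'box': [245.7, 52.8, 35.9, 41.8], 'score': 0.74}
{'box': [270.1, 204.0, 29.7, 35.2], 'score': 0.71}
{'box': [255.6, 137.2, 35.9, 37.0], 'score': 0.6}
scene [222.7, 269.3] 0.68 [533.9  14.9  52. ] [ 380.1  179.1 -121. ] [17.568925623478215, 17.568925623478254]
scene [189.2, 273.5] 0.62 [413.9 178.5  52. ] [369.  244.4  -5.9] [6.793423456318866, 6.793423456318842]
scene [168.8, 295.1] 0.6 [382.1 353.3  52. ] [394.4 316.2  80.5] [12.432829518487543, 12.432829518487525]
scene [172.3, 282.4] 0.49 [361.6 295.9  52. ] [375.  288.5  57.5] [6.787350109208958, 6.787350109209099]
scene [186.6, 307.6] 0.46 [497.5 283.3  52. ] [426.2 306.1  36.5] [51.186788135670575, 51.18678813567059]
```

View pics/wrist1.png

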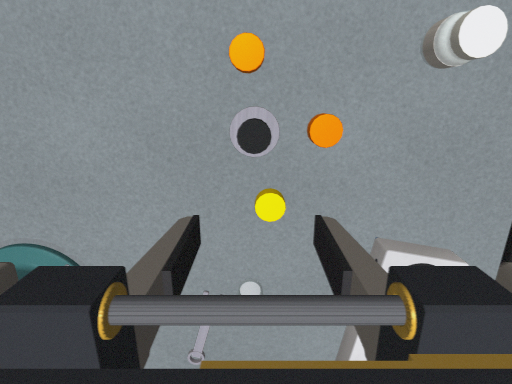

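The wrist picture shows one black stopper, at (254,135), in a stand with a small foot. Orange plugs sit at (246,52) and (326,130), and a yellow one at (270,207). The black head is about 36 px against a foot of about 50 px, which matches 44/73 mm, so it is the narrow stopper. Side and wrist agree on its position at z=52.

```bash
python3 -m creep '[[[0.02,-0.006,0.03,0,0,0,80],[0.039,-0.012,0.06,0,0,0,80],[0.039,-0.012,0.09,0,0,0,80],[0.039,-0.012,0.105,0,0,0,80],[0.039,-0.012,0.105,0,0,0,80],[0.039,-0.012,0.105,0,0,0,80],[0.039,-0.012,0.105,0,0,0,80]]]'
python3 - <<'E'
from h import *
np.set_printoptions(precision=1,suppress=True)
im,m=snap("wrist","wrist2.png"); print(env.get_state()["tool_pos"],env.get_state()["opening"])
import json
r=[ray(env.camera_model("side"),(301,298))]
for x in env.spot_point("stopper_head","wrist"): print(x["point"],x["score"],atz(ray(m,x["point"]),52),*tri([ray(m,x["point"])]+r))
for x in env.look_for("stopper_head","wrist"): print(x)
print(proj(m,np.array([378,289,64.])),proj(m,np.array([378,289,52.])))
E
```

```text
time_s: 3.53
tool_pos: [379.4, 289.0, 150.7]
tool_rot: [0.0, 0.708, 0.707, 0.001]
wrist_force: [0.0, -0.4, 0.3]
opening: 63.1
gripper_force: 0.0
[379.4 289.2 151. ] 63.47451671492905
[75.7, 243.1] 0.68 [368.2 391.9  52. ] [383.3 380.3 183. ] [9.57664175204644, 9.576641752046587]
[186.3, 257.4] 0.65 [380.8 289.6  52. ] [380.8 290.1  53.7] [0.06478086076604436, 0.06478086076605209]
[260.4, 275.6] 0.55 [400.3 206.8  52. ] [388.4 212.6  -1.1] [35.521789717101875, 35.521789717101896]
{'box': [256.5, 185.4, 45.0, 45.1], 'score': 0.91}
{'box': [244.4, 74.2, 48.1, 48.8], 'score': 0.8}
{'box': [347.8, 173.9, 43.6, 44.7], 'score': 0.78}
{'box': [276.9, 263.6, 36.9, 46.9], 'score': 0.7}
[254.5 190.5] [254.5 186.9]
```

View pics/wrist2.png

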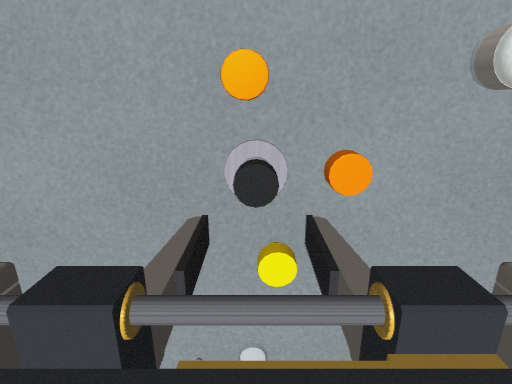

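Black stopper at (256,184), midway between the fingers. Triangulated at (380.8, 290, 53.7), where the height should be 52. I go down and grasp.

```bash
python3 -m creep '[[[0.001,0.0025,0.03,0,0,0,80],[0.001,0.0025,0.06,0,0,0,80],[0.001,0.0025,0.09,0,0,0,80],[0.001,0.0025,0.105,0,0,0,80],[0.001,0.0025,0.112,0,0,0,80],[0.001,0.0025,0.112,0,0,0,80],[0.001,0.0025,0.112,0,0,0,255],[0.001,0.0025,0.112,0,0,0,255],[0.001,0.0025,0.112,0,0,0,255],[0.001,0.0025,0.112,0,0,0,255],[0.001,0.0025,0.112,0,0,0,255],[0.001,0.0025,0.112,0,0,0,255]]]'
python3 -m creep '[[[0,0,0,0,0,0,255],[0,0,0,0,0,0,255]]]'
```

```text
time_s: 4.68
tool_pos: [381.1, 290.6, 38.9]
tool_rot: [0.0, 0.707, 0.707, 0.001]
wrist_force: [-1.7, 0.0, 7.5]
opening: 43.1
gripper_force: 30.0
time_s: 4.85
tool_pos: [381.1, 290.6, 38.9]
tool_rot: [0.0, 0.707, 0.707, 0.001]
wrist_force: [-1.3, -1.2, 6.6]
opening: 43.2
gripper_force: 30.0
```

Gripped (43 mm opening, 30 N). I lift and carry past the open flask, so the wrist camera can see its mouth.

```bash
python3 -m creep '[[[0,0,-0.02,0,0,0,255],[0,0,-0.05,0,0,0,255],[0,0,-0.09,0,0,0,255],[0,0,-0.13,0,0,0,255],[0,0,-0.17,0,0,0,255],[0,0,-0.21,0,0,0,255],[-0.02,0.01,-0.24,0,0,0,255],[-0.05,0.03,-0.26,0,0,0,255],[-0.08,0.05,-0.26,0,0,0,255],[-0.115,0.07,-0.26,0,0,0,255],[-0.15,0.085,-0.26,0,0,0,255],[-0.185,0.1,-0.26,0,0,0,255]]]'
python3 -m creep '[[[-0.035,0.012,0,0,0,0,255],[-0.07,0.024,0,0,0,0,255],[-0.105,0.036,0,0,0,0,255],[-0.14,0.048,0,0,0,0,255],[-0.175,0.06,0,0,0,0,255],[-0.21,0.072,0,0,0,0,255],[-0.245,0.084,0,0,0,0,255],[-0.28,0.096,0,0,0,0,255],[-0.315,0.107,0,0,0,0,255],[-0.345,0.107,0,0,0,0,255],[-0.365,0.107,0,0,0,0,255],[-0.365,0.107,0,0,0,0,255]]]'
python3 -m creep '[[[0,0,0,0,0,0,255],[0,0,0,0,0,0,255],[0,0,0,0,0,0,255]]]'
python3 - <<'E'
from h import *
np.set_printoptions(precision=1,suppress=True)
im,m=snap("wrist","wrist3.png"); s=env.get_state();print(s["tool_pos"],s["tool_rot"],s["opening"])
for l,z in(("flask_mouth",190),("lever_knob",138),("closed_top",214),("stopper_head",0)):
  for x in env.spot_point(l,"wrist"): print(l,x["point"],x["score"],atz(ray(m,x["point"]),z))
for x in env.look_for("flask_mouth","wrist"): print(x)
E
```

```text
time_s: 5.85
tool_pos: [481.0, 103.1, 298.4]
tool_rot: [0.001, 0.707, 0.707, 0.001]
wrist_force: [1.6, 0.3, -0.4]
opening: 43.2
gripper_force: 30.0
time_s: 6.85
tool_pos: [585.8, -266.4, 297.5]
tool_rot: [0.001, 0.71, 0.704, -0.001]
wrist_force: [-1.3, -1.0, 0.1]
opening: 43.3
gripper_force: 30.0
time_s: 7.1
tool_pos: [587.9, -258.1, 297.9]
tool_rot: [-0.0, 0.706, 0.708, 0.0]
wrist_force: [0.0, 0.4, -0.6]
opening: 43.2
gripper_force: 30.0
[ 587.9 -258.2  297.9] [-0.   0.7  0.7  0. ] 43.83868153988931
flask_mouth [124.2, 255.1] 0.86 [ 586.8 -198.2  190. ]
lever_knob [188.3, 116.2] 0.64 [ 418.  -278.7  138. ]
stopper_head [234.8, 255.4] 0.76 [ 586.9 -408.2    0. ]
{'box': [259.8, 115.8, 75.3, 62.9], 'score': 0.73}
{'box': [113.7, 186.8, 43.4, 42.5], 'score': 0.33}
```

View pics/wrist3.png

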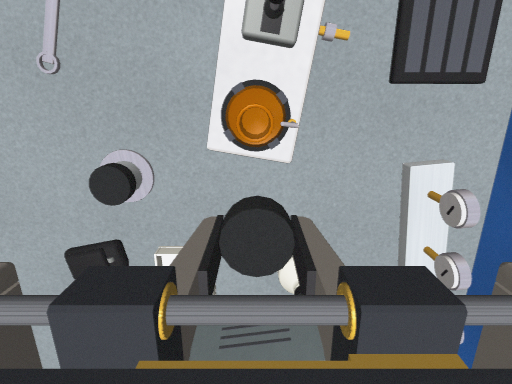

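Open flask mouth at about (255,122), with the brown bore visible. The stopper is held at (256,236) and the lever is at the top (273,8). I take one closer look at the mouth.

```bash
python3 -m creep '[[[0.002,0,0.025,0,0,0,255],[0.005,0,0.045,0,0,0,255],[0.005,0,0.045,0,0,0,255],[0.005,0,0.045,0,0,0,255],[0.005,0,0.045,0,0,0,255]]]'
python3 - <<'E'
from h import *
np.set_printoptions(precision=1,suppress=True)
im,m=snap("wrist","wrist4.png"); s=env.get_state();print(s["tool_pos"],s["tool_rot"],s["opening"])
for l,z in(("flask_mouth",190),("stopper_head",247)):
  for x in env.spot_point(l,"wrist"): print(l,x["point"],x["score"],atz(ray(m,x["point"]),z))
a=env.camera_model("scene");b=env.camera_model("side")
for x in env.spot_point("flask_mouth","wrist")[:1]: print(*tri([ray(m,x["point"]),ray(a,(227,235)),ray(b,(152,229))]))
p=proj(m,np.array([587,-198,190.]));print(p)
c=im[50:200,180:340,::-1].copy()
# predicted rim circles at z=190 overlaid
c=cv2.resize(c,None,fx=3.5,fy=3.5,interpolation=cv2.INTER_CUBIC)
d=c.copy()
for r in(15,18.5):
  pts=np.array([(proj(m,np.array([587+r*np.cos(t),-198+r*np.sin(t),190.]))-[179.5,49.5])*3.5 for t in np.linspace(0,6.28,60)],np.int32)
  cv2.polylines(d,[pts],True,(0,255,0),1)
h=np.hstack([c,d]); cv2.imwrite("pics/c4.png",cv2.resize(h,(800,int(h.shape[0]*800/h.shape[1]))))
E
```

```text
time_s: 7.82
tool_pos: [588.1, -255.4, 253.8]
tool_rot: [0.001, 0.707, 0.707, 0.0]
wrist_force: [-0.6, -0.7, -0.0]
opening: 43.3
gripper_force: 30.0
[ 588.3 -255.6  254.2] [0.  0.7 0.7 0. ] 43.09279133953444
stopper_head [238.1, 259.1] 0.74 [ 590.3 -264.8  247. ]
[254.6 131.4]
```

View pics/c4.png

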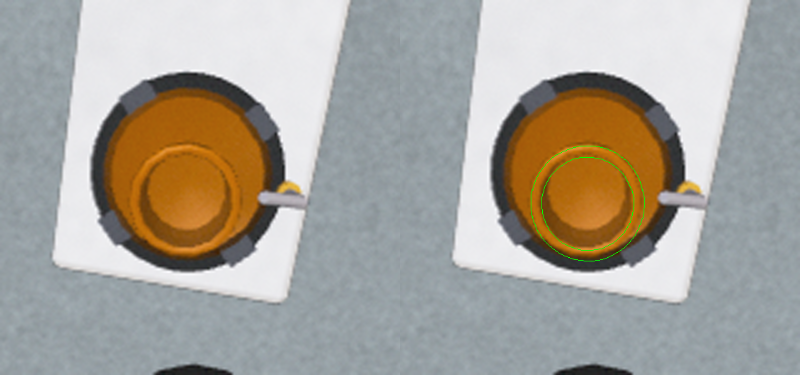

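The rim outline at left runs x 131..241 and y 143..257 in crop pixels. That is about 1 px away from my (587,-198) overlay. I fit it numerically and check the stopper's offset in the hand.

```bash
python3 - <<'E'
from h import *
from scipy.ndimage import map_coordinates
from scipy.optimize import minimize
np.set_printoptions(precision=1,suppress=True)
im=cv2.imread("pics/wrist4.png"); m=env.camera_model("wrist")
g=cv2.GaussianBlur(im[:,:,2].astype(float),(0,0),1.0)
gm=np.hypot(cv2.Sobel(g,6,1,0),cv2.Sobel(g,6,0,1))
T=np.linspace(0,2*np.pi,90,endpoint=False);C=np.c_[np.cos(T),np.sin(T),0*T]
def cost(X,rs):
    P=np.vstack([X+r*C for r in rs]); p=np.array([proj(m,q) for q in P])
    return -map_coordinates(gm,[p[:,1],p[:,0]],order=1).mean()
def fit(x0,rs,z=None):
    f=(lambda v:cost(np.array([v[0],v[1],z]),rs)) if z else (lambda v:cost(np.array(v),rs))
    best=min((minimize(f,(x0[0]+i,x0[1]+j)+(() if z else (x0[2],)),method="Nelder-Mead") for i in(-3,0,3) for j in(-3,0,3)),key=lambda r:r.fun); return best.x,best.fun
print("rim z190",fit((587,-197,190),(18.5,),190),fit((587,-197,190),(18.5,15),190),"free",fit((587,-197,190),(18.5,15)))
for zt in(276,280,284): print("head top",zt,fit((588,-256,zt),(22,),zt))
print(atz(ray(m,(238,258)),280), env.get_state()["tool_pos"])
a=env.camera_model("scene");b=env.camera_model("side")
print("3 view", tri([ray(m,proj(m,np.array([586.4,-196.7,190]))[::-1]),ray(a,(227,235)),ray(b,(152,229))]))
E
```

```text
rim z190 (array([ 595.5, -200.7]), np.float64(-154.4970458159064)) (array([ 584.2, -205.7]), np.float64(-125.58568154602327)) free (array([ 566.3, -401.9, -823.1]), np.float64(-272.8512034628661))
head top 276 (array([ 588.4, -253.5]), np.float64(-117.38036561521695))
head top 280 (array([ 550.4, -297.9]), np.float64(-128.12230836483542))
head top 284 (array([ 588.5, -267.8]), np.float64(-82.2190191990098))
[ 589.2 -248.1  280. ] [ 588.  -255.4  253.9]
3 view (array([ 587.4, -195.8,  186.4]), [1.5627571125684063, 5.884445546859263, 7.149927371574903])
```

The automatic edge fit was drawn to stronger edges, so I discard it. I use the outline I read off the overlay, about (586.5,-196.7), which agrees with the three-view position within 1.5 mm. The plug has 5 mm of margin at its foot. I move over and down.

```bash
python3 -m creep '[[[0.025,-0.001,0.005,0,0,0,255],[0.05,-0.001,0.01,0,0,0,255],[0.0585,-0.001,0.015,0,0,0,255],[0.0585,-0.001,0.02,0,0,0,255],[0.0585,-0.001,0.025,0,0,0,255],[0.0585,-0.001,0.03,0,0,0,255],[0.0585,-0.001,0.03,0,0,0,255],[0.0585,-0.001,0.03,0,0,0,255]]]'
python3 - <<'E'
from h import *
ims=[]
for n,(r,c) in(("scene",(227,235)),("side",(152,229))):
    im,m=snap(n,n+"5.png"); ims.append(cv2.resize(im[r-50:r+40,c-45:c+45,::-1],(400,400),interpolation=3))
    print([proj(m,np.array([586.5,-196.6,z]))-[c-45,r-50] for z in(190,198,235)])
cv2.imwrite("pics/c5.png",np.hstack(ims)); print(env.get_state()["tool_pos"])
E
```

```text
time_s: 8.68
tool_pos: [586.1, -198.0, 222.2]
tool_rot: [-0.0, 0.708, 0.706, -0.0]
wrist_force: [-0.0, -0.3, -0.5]
opening: 43.2
gripper_force: 30.0
[array([46.19971886, 50.31175177]), array([46.17061723, 48.11712087]), array([46.03289965, 37.73147698])]
[array([47.01255277, 47.7539939 ]), array([46.88014876, 45.6930201 ]), array([46.25314808, 35.9332556 ])]
[ 586.51226665 -197.54296557  222.70814699]
```

View pics/c5.png

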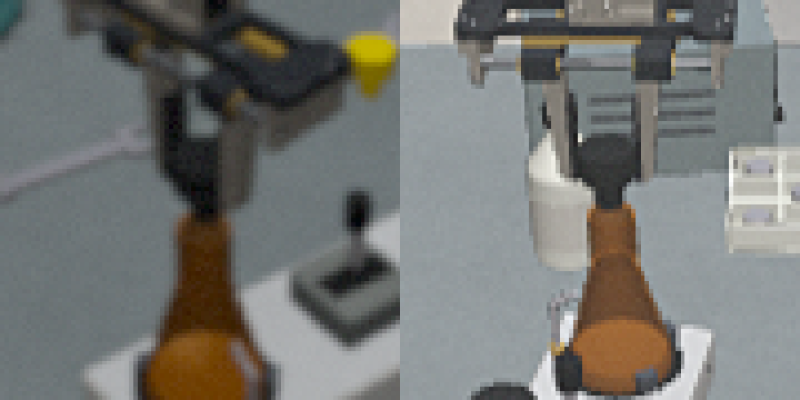

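The plug hangs right above the neck in both views, at (205,205) in the scene crop and (605,200) in the side crop. The side view suggests it is about 1-2 mm too far in +x. I correct by 1 mm and insert while watching the force.

```bash
python3 -m creep '[[[0,-0.001,0.003,0,0,0,255],[0,-0.001,0.007,0,0,0,255],[0,-0.001,0.011,0,0,0,255],[0,-0.001,0.015,0,0,0,255],[0,-0.001,0.019,0,0,0,255],[0,-0.001,0.019,0,0,0,255],[0,-0.001,0.019,0,0,0,255]]]'
```

```text
time_s: 9.37
tool_pos: [585.3, -196.4, 203.2]
tool_rot: [-0.0, 0.707, 0.707, -0.0]
wrist_force: [-0.3, 0.3, -0.4]
opening: 43.0
gripper_force: 30.0
```

```bash
python3 -m creep '[[[0,0,0.003,0,0,0,255],[0,0,0.006,0,0,0,255],[0,0,0.009,0,0,0,255],[0,0,0.012,0,0,0,255],[0,0,0.0135,0,0,0,255],[0,0,0.0135,0,0,0,255],[0,0,0.0135,0,0,0,255]]]'
```

```text
time_s: 9.95
tool_pos: [585.4, -197.3, 189.9]
tool_rot: [0.0, 0.707, 0.707, -0.0]
wrist_force: [1.3, -2.8, -1.6]
opening: 43.4
gripper_force: 30.0
```

```bash
python3 -m creep '[[[0,0,0.001,0,0,0,255],[0,0,0.002,0,0,0,255],[0,0,0.003,0,0,0,255],[0,0,0.003,0,0,0,255],[0,0,0.003,0,0,0,255]]]'
```

```text
time_s: 10.37
tool_pos: [585.6, -197.3, 188.9]
tool_rot: [0.001, 0.707, 0.707, 0.0]
wrist_force: [-3.4, -3.1, 9.8]
opening: 43.0
gripper_force: 30.0
```

The head meets the rim at exactly the predicted height (TCP 188.9), with about 10 N upward. I release and rise.

```bash
python3 -m creep '[[[0,0,0.002,0,0,0,60],[0,0,0.002,0,0,0,60],[0,0,0.002,0,0,0,60],[0,0,0.002,0,0,0,60],[0,0,0.002,0,0,0,60],[0,0,-0.01,0,0,0,60],[0,0,-0.03,0,0,0,60],[0,0,-0.06,0,0,0,60],[0,0,-0.09,0,0,0,60],[-0.03,0,-0.1,0,0,0,60],[-0.055,0,-0.1,0,0,0,60],[-0.055,0,-0.1,0,0,0,60]]]'
python3 - <<'E'
from h import *
np.set_printoptions(precision=1,suppress=True)
for _ in range(3): env.spot_point("lever_knob","wrist") if _ else snap("wrist","wrist6.png")
ims=[]
for n,(r,c) in(("scene",(227,235)),("side",(152,229))):
    im,m=snap(n,n+"6.png"); ims.append(cv2.resize(im[r-50:r+40,c-45:c+45,::-1],(400,400),interpolation=3))
m=env.camera_model("wrist")
for l,z in(("lever_knob",138),("lever_pivot",80),("closed_top",214)):
  for x in env.spot_point(l,"wrist"): print(l,x["point"],x["score"],atz(ray(m,x["point"]),z))
ims.append(cv2.resize(cv2.imread("pics/wrist6.png"),(533,400)))
h=np.hstack(ims);cv2.imwrite("pics/c6.png",cv2.resize(h,(800,240))); print(env.get_state()["tool_pos"],env.get_state()["opening"])
E
```

```text
time_s: 11.37
tool_pos: [584.7, -258.0, 289.4]
tool_rot: [0.003, 0.71, 0.705, -0.001]
wrist_force: [-0.1, -1.4, -0.9]
opening: 71.0
gripper_force: 0.0
lever_pivot [1.7, 273.4] 0.89 [605.3 -57.5  80. ]
[ 585.7 -250.4  287. ] 70.14231213532995
```

View pics/c6.png

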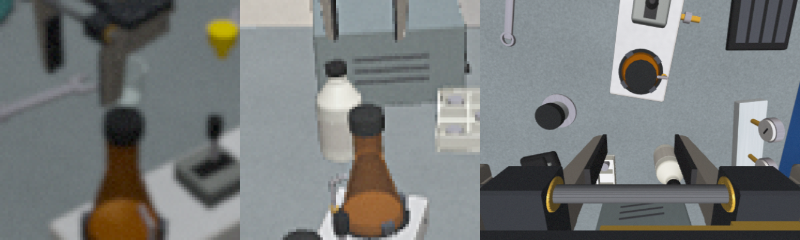

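The stopper sits upright with its head flat on the rim in the scene and side crops, and it is released. Next is the lever: I shut the fingers, turn about 10° to align with the station, and measure the knob.

```bash
python3 -m creep '[[[0.03,0.005,0,0,0,3,255],[0.06,0.01,0,0,0,6,255],[0.09,0.015,0,0,0,8,255],[0.12,0.02,0,0,0,10,255],[0.14,0.02,0,0,0,10,255],[0.14,0.02,0,0,0,10,255],[0.14,0.02,0,0,0,10,255],[0.14,0.02,0,0,0,10,255],[0.14,0.02,0,0,0,10,255]]]'
python3 - <<'E'
from h import *
np.set_printoptions(precision=2,suppress=True)
im,m=snap("wrist","wrist7.png"); s=env.get_state();print(s["tool_pos"],s["tool_rot"],s["opening"])
r=[ray(env.camera_model("scene"),(223,267)),ray(env.camera_model("side"),(182,226))]
for l,z in(("lever_knob",138),("lever_pivot",80),("closed_top",214),("stopper_head",202)):
  for x in env.spot_point(l,"wrist"): print(l,x["point"],x["score"],atz(ray(m,x["point"]),z), tri(r+[ray(m,x["point"])]) if l=="lever_knob" else "")
E
```

```text
time_s: 12.52
tool_pos: [605.3, -113.2, 287.1]
tool_rot: [0.0, 0.767, 0.642, -0.0]
wrist_force: [0.2, -0.5, -0.2]
opening: 12.2
gripper_force: 0.0
[ 605.26 -113.2   287.11] [ 0.    0.77  0.64 -0.  ] 8.16443211407753
lever_knob [137.8, 246.5] 0.92 [601.9  -70.02 138.  ] (array([598.35, -74.33, 143.56]), [3.00083033063321, 6.097932828648213, 6.2234033212208795])
lever_knob [291.9, 138.8] 0.74 [ 424.92 -243.29  138.  ] (array([ 572.19, -110.74,  195.05]), [55.47971143536849, 62.54185073751773, 110.47794360208971])
lever_pivot [131.0, 253.7] 0.58 [609.63 -69.55  80.  ] 
closed_top [92.8, 80.5] 0.18 [479.71  -1.89 214.  ] 
stopper_head [270.8, 251.7] 0.61 [ 585.53 -197.26  202.  ]
```

View pics/wrist7.png

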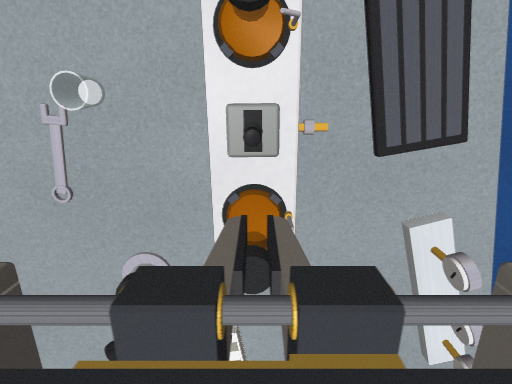

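The knob is at (252,136), midway between the flasks, and the station lines up with the picture. The stoppered open flask is below it and the closed one above. I go to the far (+y) side of the knob and down beside it.

```bash
python3 -m creep '[[[0.03,-0.005,0,0,0,0,255],[0.06,-0.005,0,0,0,0,255],[0.078,-0.005,0,0,0,0,255],[0.078,-0.005,0,0,0,0,255],[0.078,-0.005,0.03,0,0,0,255],[0.078,-0.005,0.065,0,0,0,255],[0.078,-0.005,0.1,0,0,0,255],[0.078,-0.005,0.13,0,0,0,255],[0.078,-0.005,0.15,0,0,0,255],[0.078,-0.005,0.162,0,0,0,255],[0.078,-0.005,0.162,0,0,0,255],[0.078,-0.005,0.162,0,0,0,255]]]'
python3 -m creep '[[[-0.006,0,0,0,0,0,255],[-0.012,0,0,0,0,0,255],[-0.018,0,0,0,0,0,255],[-0.024,0,0,0,0,0,255],[-0.028,0,0,0,0,0,255],[-0.028,0,0,0,0,0,255],[-0.028,0,0,0,0,0,255]]]'
```

```text
time_s: 13.77
tool_pos: [614.4, -34.6, 125.4]
tool_rot: [0.0, 0.766, 0.642, -0.0]
wrist_force: [-0.9, -0.5, 0.4]
opening: 0.9
gripper_force: 0.0
time_s: 14.35
tool_pos: [609.9, -61.4, 125.8]
tool_rot: [0.0, 0.766, 0.643, 0.001]
wrist_force: [1.1, 1.2, 3.5]
opening: 0.7
gripper_force: 1.4
```

```bash
python3 -m creep '[[[-0.004,0,0,0,0,0,255],[-0.008,0,0,0,0,0,255],[-0.01,0,0,0,0,0,255],[-0.01,0,0,0,0,0,255],[-0.01,0,0,0,0,0,255]]]'
python3 - <<'E'
from h import *
ims=[]
for n,(r,c) in(("scene",(225,265)),("side",(180,226))):
    im,m=snap(n,n+"8.png"); ims.append(cv2.resize(im[r-40:r+40,c-40:c+40,::-1],(400,400),interpolation=3))
cv2.imwrite("pics/c8.png",np.hstack(ims)); print(env.get_state()["wrist_force"])
E
```

```text
time_s: 14.77
tool_pos: [608.0, -70.9, 125.0]
tool_rot: [0.0, 0.766, 0.643, 0.001]
wrist_force: [4.0, 3.9, 1.1]
opening: 0.7
gripper_force: 2.2
[2.88215219 4.0226868  0.49929243]
```

View pics/c8.png

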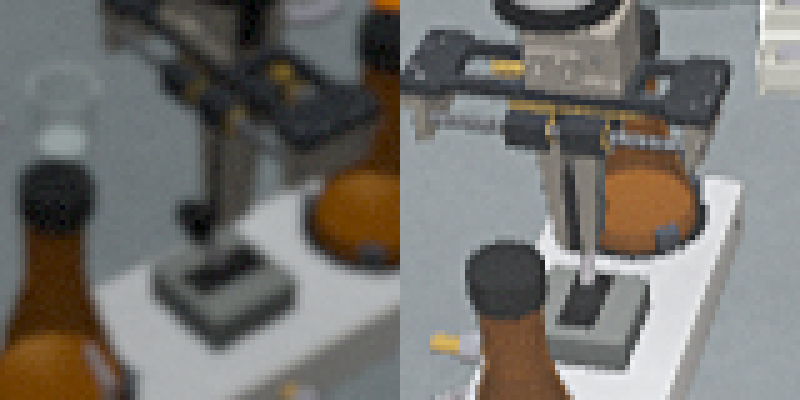

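The lever leans towards the freshly stoppered flask, with its knob at (195,215) in the scene crop. The force is about 4 N, close to the stop. I push 2 mm more and hold.

```bash
python3 -m creep '[[[-0.001,0,0,0,0,0,255],[-0.002,0,0,0,0,0,255],[-0.002,0,0,0,0,0,255],[-0.002,0,0,0,0,0,255]]]'
```

```text
time_s: 15.2
tool_pos: [608.0, -71.4, 125.0]
tool_rot: [-0.0, 0.766, 0.643, 0.001]
wrist_force: [4.0, 5.1, 0.4]
opening: 0.5
gripper_force: 3.3
```

It is against the stop: the tool barely moved and the force rose. I hold, then back off slowly.

```bash
python3 -m creep '[[[0,0,0,0,0,0,255],[0,0,0,0,0,0,255],[0,0,0,0,0,0,255],[0,0,0,0,0,0,255],[0,0,0,0,0,0,255],[0,0,0,0,0,0,255],[0,0,0,0,0,0,255],[0,0,0,0,0,0,255],[0,0,0,0,0,0,255],[0,0,0,0,0,0,255],[0,0,0,0,0,0,255],[0,0,0,0,0,0,255]]]'
python3 -m creep '[[[0,0,0,0,0,0,255],[0,0,0,0,0,0,255],[0,0,0,0,0,0,255],[0,0,0,0,0,0,255],[0,0,0,0,0,0,255],[0,0,0,0,0,0,255],[0,0,0,0,0,0,255],[0,0,0,0,0,0,255]]]'
python3 -m creep '[[[0.006,0,0,0,0,0,255],[0.012,0,0,0,0,0,255],[0.018,0,0,0,0,0,255],[0.024,0,0,0,0,0,255],[0.03,0,0,0,0,0,255],[0.036,0,0,0,0,0,255],[0.04,0,0,0,0,0,255],[0.04,0,0,0,0,0,255],[0.04,0,-0.03,0,0,0,255],[0.04,0,-0.07,0,0,0,255],[0.04,0,-0.11,0,0,0,255],[0.04,0,-0.15,0,0,0,255]]]'
python3 -m creep '[[[0,0,-0.02,0,0,0,255],[0,0,-0.03,0,0,0,255],[0,0,-0.03,0,0,0,255],[0,0,-0.03,0,0,0,255]]]'
python3 - <<'E'
from h import *
ims=[]
for n,(r,c) in(("scene",(225,250)),("side",(180,226))):
    im,m=snap(n,n+"9.png"); ims.append(cv2.resize(im[r-60:r+60,c-60:c+60,::-1],(400,400),interpolation=3))
cv2.imwrite("pics/c9.png",np.hstack(ims)); print(env.get_state()["wrist_force"])
E
```

```text
time_s: 16.2
tool_pos: [608.0, -71.4, 125.0]
tool_rot: [-0.0, 0.766, 0.643, 0.001]
wrist_force: [4.6, 6.5, 0.9]
opening: 0.4
gripper_force: 3.3
time_s: 16.87
tool_pos: [608.0, -71.4, 125.0]
tool_rot: [-0.0, 0.766, 0.643, 0.001]
wrist_force: [3.6, 6.3, 0.2]
opening: 0.4
gripper_force: 3.3
time_s: 17.87
tool_pos: [613.5, -34.4, 276.6]
tool_rot: [-0.0, 0.766, 0.643, -0.001]
wrist_force: [0.5, 0.1, 0.5]
opening: 0.3
gripper_force: 0.0
time_s: 18.2
tool_pos: [613.5, -34.1, 303.9]
tool_rot: [-0.0, 0.766, 0.643, -0.001]
wrist_force: [-0.7, 0.8, -0.5]
opening: 0.6
gripper_force: 0.0
[-0.38885495 -0.03591024  0.39011928]
```

View pics/c9.png

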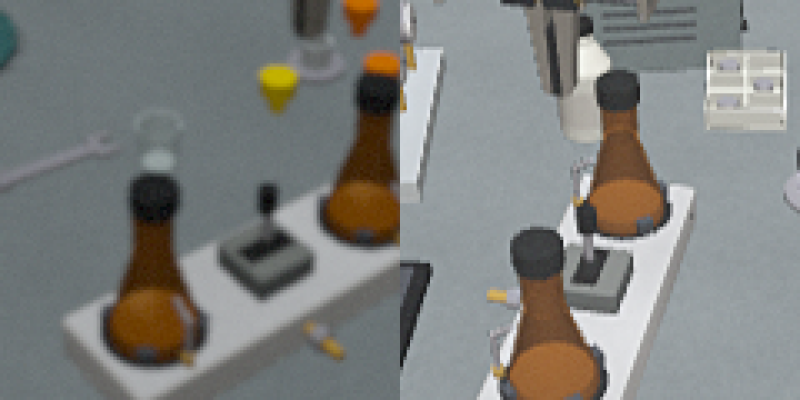

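The lever is upright again (scene crop (267,195)), the stopper sits flat on the flask (155,195), and the gripper is clear.

```bash
python3 -c "
from rig import env
print(env.close_job())"
```

```text
the job is handed in; nothing more can be done
None
```

The job is handed in at about 18 s: the narrow stopper sits flat in the open (right-hand) flask and was released, then the lever was held over towards that flask for about 2 s and sprang back upright, with nothing else touched.

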